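Centre the wobbly bearing drift on the press anvil

TASK

The top-heavy bearing drift stands off-centre on the small round anvil of the yellow press. Centre it with light taps or pushes of the fingertips at its blue foot, until the foot lies wholly inside the black ring marked on the anvil; it must stay standing on the anvil, never pinched, lifted or knocked over. Leave everything else on the bench where it is, and finish with the hand clear.

Things in the scene. Friction and masses are not known exactly. Their poses are not given: they have to be found in the camera images.
- drift: loose top-heavy drift, 102 mm tall, about 0.2 kg: round blue foot 16 mm tall, 36 mm in diameter (its widest part; the lowest 4 mm taper to a 28 mm standing rim), 10 mm aluminium stem, two 22 mm bearings 70 to 84 mm up, red 24 mm cap. Origin: centre of its underside, z up the stem. Pushed low at the foot it slides (a few N); pushed higher it topples.
- anvil_top (a point): centre of the flat top of the anvil, a fixed round pedestal 76 mm in diameter, its top 60 mm above the bench; white top with a black ring (46 mm inside, 52 mm outside diameter) round this point. Nothing but the drift rises above the anvil top within 110 mm of this point.
- press: fixed yellow lever press carrying the anvil: base plate 110 x 250 x 14 mm, origin on the bench straight under the anvil centre. Two cheeks, 102 mm high, stand 130 to 180 mm from the anvil centre along the press +y; from them the lever rises away along +y to about 300 mm high, 330 mm out.
- hanger_a: bare aluminium truck hanger lying on the bench, 205 mm long along its y, 24 mm high; bystander, origin at its underside
- hanger_b: second bare aluminium truck hanger, the same; bystander, origin at its underside
- wheel: orange skate wheel lying flat, 52 mm in diameter, 32 mm high; bystander, origin at the centre of its underside
- bowl: white bowl of black speed rings, 116 mm across, 42 mm high; bystander, origin at the centre of its underside
- chock: green silicone wheel chock, 130 x 70 x 52 mm; bystander, origin at the centre of its underside
- ttool: black and steel T-shaped skate tool lying flat, 128 mm wide, 16 mm high; bystander, origin at its underside
- tin: small jar with a blue cap, 60 mm in diameter, 55 mm high; bystander, origin at the centre of its underside
Things that resemble listed ones, but are neither listed nor needed, are in the scene too. Leave any green look-alike of the drift alone.

How it is judged (in metres and radians):
At the end, for the whole second after the job is handed in: the drift stands upright (within 0.06 rad) and at rest on the anvil, its foot's centre within 5 mm of the anvil's centre, which is the foot wholly inside the black ring (horizontal distance between drift and anvil_top below 0.005 m and z of drift in the frame of anvil_top between -0.003 and 0.003 m and angle between drift's own z axis and vertical below 0.06 rad and linear speed of drift below 0.02 m/s and angular speed of drift below 0.2 rad/s); the robot touches nothing.
It fails at once if the drift is knocked over or off the anvil (angle between drift's own z axis and vertical above 0.4 rad or z of drift in the frame of anvil_top below -0.006 m).
It fails at once if the drift is lifted (10 mm above the anvil) (z of drift in the frame of anvil_top above 0.01 m).
It fails at once if the drift is pinched or hit hard (over 15 N) (contact force between the fingers and drift above 15 N).
It fails at once if another thing on the bench is moved by more than 20 mm (distance of any of hanger_a, hanger_b, wheel, bowl, chock, ttool, tin from where it was at the start of the episode above 0.02 m).
It also fails if it takes over 48 s, if anything falls off the work surface, if the arm or the gripper's body presses on something with over 40 N, if the wrist force passes 120 N, or if a joint passes its speed limit or range.

ROBOT

A 7-joint arm with a two-finger parallel gripper is mounted at the origin on the work surface. World frame = base frame: x ahead of the robot, y to its left, z up, the work surface at z = 0. Lengths are in mm, angles in rad, forces in N, time in s.
With the tool pointing down it reaches from about 400 to 875 mm from the base axis. Payload 4.4 kg.
Tool frame: the origin (TCP) lies at the very end of the fingers, on their centre line; the grasp point (between the pads) lies 19 mm behind it; x points along the fingers, y is the direction in which the jaws open and shut, and the axes are right-handed (so a half turn about x gives the same grasp; the last joint's range is limited). The gripper opens to 85 mm and grips with 20 to 120 N. Pads are 22 mm wide; open, the fingers measure 114 mm over their backs; the gripper's body (76 mm by 85 mm) begins 54 mm behind the grasp point. The pads swing forward as they close: fully open they stand 13 mm farther back than shut.
Start: joints at [1.207, 0.628, 0.038, 1.517, -0.027, 0.996, -0.02], TCP at [190.749, -621.396, 231.313] pointing down, gripper open.
Joint ranges: [-3.06, 3.06], [-0.37, 2.12], [-1.25, 1.32], [0.18, 2.47], [-1.1, 4.24], [0.23, 1.98], [-2.94, 2.94]. Speed limits (rad/s): [2.57, 2.57, 3.14, 3.14, 3.14, 3.14, 3.14].

INTERFACE

Orientations are given as [roll, pitch, yaw] about the fixed x, y, z axes, in that order (R = Rz(yaw) Ry(pitch) Rx(roll)).
In Python, from cell import readout, cams, order gives the robot as it stands. The module is installed in compiled form; this text tells all that it offers.
- The arm moves only by the shell command python3 -m creep 'ROWS'. ROWS is JSON, a list of rows, each a list of 3 entries, a list of its own where there are three numbers: the shift along the tool's x, y, z in units of 10 cm (1.0 is 10 cm), then the turn about the tool's x in units of pi/4 rad (1.0 is pi/4 rad), then the closure, from 0 (fully open) to 1 (shut). In form: [[[x, y, z], spin, gripper], ...]. A call has 1 to 20 rows; each row is the pose to reach, as a shift and turn from the pose commanded when the call began, along the tool's axes at that moment; what a row does not reach only later rows make up. A row lasts 1/10 s, in which the tool goes at most 50 mm and 8.59 degrees, less where a joint would pass 70% of its speed; a pose out of reach is approached as far as the arm can. A call with a number of a shift or a turn outside -1 to 1 is refused whole. A call with a gripper value outside its range is refused whole. The fingers move at their own pace and stop on an object; the grip force is fixed at half the most. Time passes only in rows, so rows that repeat a pose let the fingers close. It gives the time, the measured TCP pose, the force and the opening at its end, in the units of the state.
- readout.read_state(): the state, without advancing time (a new reading comes with each control period).
- cams.get_image(name): name is "scene" or "top" or "wrist"; returns the picture (420x560x3 uint8, blue, green, red); there is no depth.
- cams.get_calibration(name): a dict with "fx", "fy", "cx", "cy" (pixels), "R" (3x3) and "t" (3): a world point X has camera coordinates R X + t. Camera axes: x right, y down, z forward; pixel columns grow to the right and rows downward; lengths in mm; the calibration is good to about 2 mm. A picture is of the moment at which its call begins: read the wrist's pose just before it. get_calibration takes no time and is no camera call; for the wrist camera it gives the pose at the moment of the call.
- order.finish_job(): hands the job in, once; it reports no verdict.
The state is a dict: "clock": time; "qpos": joint angles; "qd": joint speeds; "tau": joint torques, N m; "eef_pos": TCP position; "tool_rot": TCP orientation; "force": force on the tool from outside, world axes, zero at the start; "torque": the same for the moment, N m; "width": finger opening in mm.
Only numpy, scipy, OpenCV 4.12 (cv2) and the standard library are available. Lean on these libraries where they do the work, as an engineer would, in place of code of your own. Each camera call takes 0.05 s, during which the arm holds its last target.

## Working session

There is one attempt and no reset: what is moved stays moved. The work goes in short steps, Python scripts to look and compute and a shell command to move; the robot and the scene stay as the last step left them, time stands still between calls to the robot, and variables do not carry over. Pictures are saved under pics/ and viewed, and the job is handed in when it is done.

```bash
mkdir -p pics
python3 - <<'E'
from cell import readout,cams
import cv2
s=readout.read_state();print(s)
for n in("scene","top","wrist"):
    cv2.imwrite(f"pics/{n}0.png",cams.get_image(n)); c=cams.get_calibration(n); print(n,c)
E
```

```text
{'clock': 0.0, 'qpos': array([ 1.20717269,  0.62932349,  0.03843237,  1.51836326, -0.02699851,
        0.99628614, -0.01999748]), 'qd': array([ 0.00118203, -0.00044471, -0.0014222 ,  0.00093647,  0.00097464,
       -0.00087729, -0.00114774]), 'tau': array([-1.18608645e-03, -5.63425505e+01,  1.22598354e+00, -1.93452179e+01,
        1.11054140e-02,  1.03315906e-02,  6.67051523e-06]), 'eef_pos': array([ 190.58835879, -620.78611242,  230.40509124]), 'tool_rot': array([-1.56066364,  1.56893376,  1.87876384]), 'force': array([ 0.43389128, -0.06421538,  0.50991432]), 'torque': array([ 0.01915768, -0.05997306, -0.0300116 ]), 'width': 85.45163329232608}
scene {'fx': 472.77621834371917, 'fy': 472.77621834371917, 'cx': 277.1851014897048, 'cy': 215.8029574477074, 'R': array([[ 0.4158464 ,  0.90942013,  0.00517607],
       [ 0.5246979 , -0.23526972, -0.81813218],
       [-0.7428081 ,  0.3429332 , -0.5750069 ]]), 't': array([-212.45491608, -215.21325118, 1603.83448722])}
top {'fx': 395.8061780045414, 'fy': 395.8061780045414, 'cx': 281.6174779309148, 'cy': 208.84802425398547, 'R': array([[ 0.01474313, -0.99972156,  0.01842396],
       [-0.98556643, -0.01763725, -0.16836788],
       [ 0.16864595, -0.01567576, -0.98555204]]), 't': array([  -2.17397929,  483.12863499, 1284.41490771])}
wrist {'fx': 303.4764139643531, 'fy': 303.4764139643531, 'cx': 283.9248227337243, 'cy': 208.47284020740352, 'R': array([[ 0.29250736, -0.95626078, -0.00218264],
       [-0.90309686, -0.27699424,  0.32816194],
       [-0.31441297, -0.09401865, -0.94461896]]), 't': array([-648.97329046,  -41.84289566,  382.01467155])}
```

View pics/scene0.png

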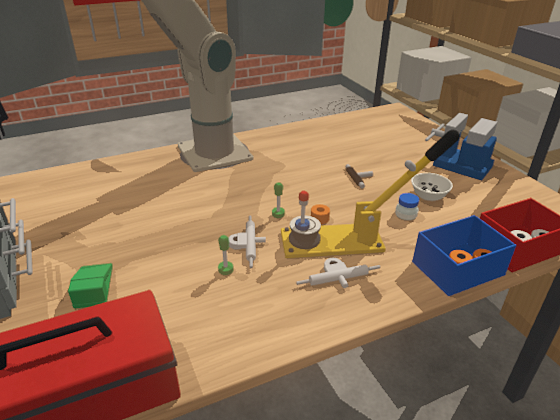

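View pics/top0.png

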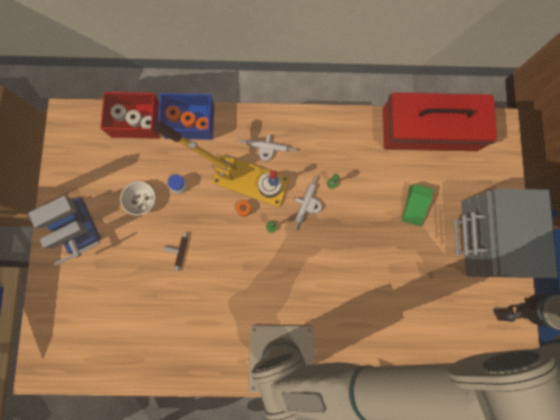

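View pics/wrist0.png

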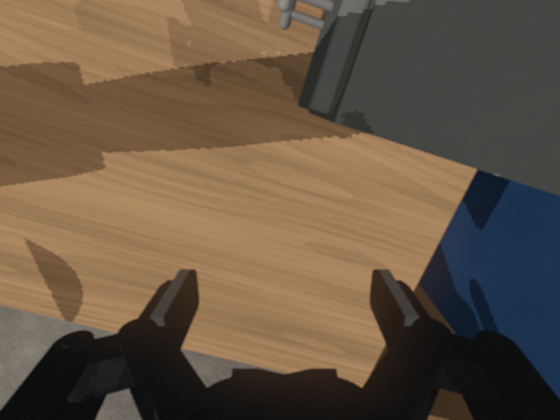

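The scene picture shows three drift-like things. The red-capped one with the blue foot, at scene (304,196..228) and top (270,184), stands on the yellow press's anvil. The green-capped ones at (278,190) and (224,243) stand on the bench, so they are the look-alikes. An enlarged crop should confirm this.

```bash
cat > h.py <<'E'
import numpy as np,cv2
from cell import readout,cams
from scipy.spatial.transform import Rotation as Ro
def ray(c,u,v,z):
    R=np.array(c["R"]);t=np.array(c["t"]);o=-R.T@t
    d=R.T@np.array([(u-c["cx"])/c["fx"],(v-c["cy"])/c["fy"],1]);return o+d*(z-o[2])/d[2]
def proj(c,X):
    p=np.array(c["R"])@np.array(X)+np.array(c["t"]);return c["cx"]+c["fx"]*p[0]/p[2],c["cy"]+c["fy"]*p[1]/p[2]
def toolR():
    return Ro.from_euler('xyz',readout.read_state()["tool_rot"]).as_matrix()
E
python3 - <<'E'
from h import *
a=cv2.imread("pics/scene0.png")[170:260,240:400];b=cv2.imread("pics/top0.png")[150:220,200:330]
cv2.imwrite("pics/crop.png",np.vstack([cv2.resize(a,(640,360),interpolation=2),cv2.resize(b,(640,240*1),interpolation=2)]))
print(toolR().round(3))
print(ray(cams.get_calibration("scene"),305,228,60),ray(cams.get_calibration("top"),269,185,60))
E
```

```text
[[-0.     0.293 -0.956]
 [ 0.001 -0.956 -0.293]
 [-1.    -0.002  0.   ]]
[579.64551379  42.84329964  60.        ] [559.70275512  49.24077676  60.        ]
```

View pics/crop.png

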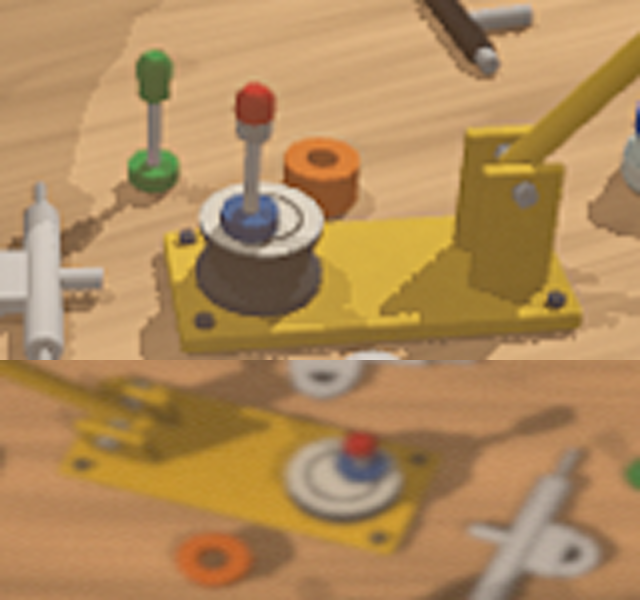

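Confirmed: the drift with the blue foot is on the anvil, off-centre towards -y (top-view right) of the ring. I'll move left first, away from the grey box, then towards the anvil at a safe height.

```bash
python3 -m creep '[[[-0.3,-0.5,0],0,0.5],[[-0.5,-1,0],0,1],[[-0.5,-1,0],0,1],[[-0.5,-1,0],0,1]]'
python3 -m creep '[[[0,-0.5,-0.2],0,1],[[0,-0.9,-0.5],0,1],[[0,-1,-0.8],0,1],[[0,-1,-1],0,1]]'
python3 -m creep '[[[0,-0.3,-0.4],0,1],[[0,-0.7,-0.7],0,1],[[0,-1,-1],0,1],[[0,-1,-1],0,1]]'
python3 - <<'E'
from h import *
c=cams.get_calibration("wrist");print(-np.array(c["R"]).T@c["t"])
cv2.imwrite("pics/w1.png",cams.get_image("wrist"))
E
```

```text
clock: 0.55
eef_pos: [161.2, -525.2, 282.5]
tool_rot: [1.665, 1.569, -1.179]
force: [0.6, -1.5, 0.2]
width: 28.4
clock: 0.95
eef_pos: [229.8, -399.2, 281.0]
tool_rot: [-2.49, 1.57, 0.952]
force: [1.3, -1.3, 1.2]
width: 0.3
clock: 1.35
eef_pos: [297.7, -271.9, 281.0]
tool_rot: [-2.448, 1.568, 1.001]
force: [-0.4, -0.5, -0.1]
width: 0.2
[ 378.70514311 -246.55364148  423.70447854]
```

View pics/w1.png

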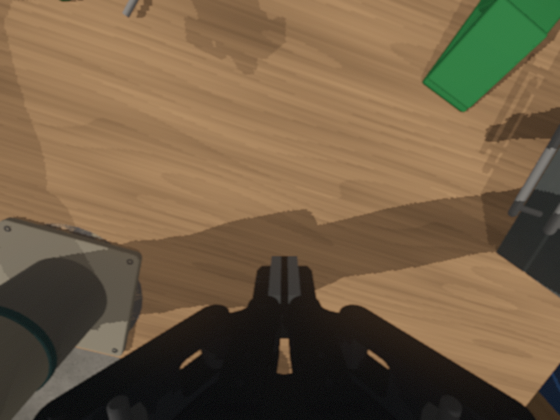

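The arm is clear of the box; no anvil in view yet, only the chock at (490,50), so I continue.

```bash
python3 -m creep '[[[0,-0.3,-0.4],0,1],[[0,-0.6,-0.8],0,1],[[0,-0.8,-1],0,1],[[0,-0.8,-1],0,1]]'
python3 -m creep '[[[0,-0.3,-0.4],0,1],[[0,-0.6,-0.8],0,1],[[0,-0.8,-1],0,1],[[0,-0.8,-1],0,1],[[0,-0.8,-1],0,1]]'
python3 - <<'E'
from h import *
c=cams.get_calibration("wrist");print(-np.array(c["R"]).T@c["t"])
cv2.imwrite("pics/w2.png",cams.get_image("wrist"))
E
```

```text
clock: 1.8
eef_pos: [369.1, -168.2, 281.1]
tool_rot: [-2.865, 1.569, 0.58]
force: [-0.6, -2.1, -0.2]
width: -0.1
clock: 2.3
eef_pos: [438.5, -66.0, 280.8]
tool_rot: [0.368, 1.57, -2.477]
force: [-0.2, -0.2, 0.7]
width: -0.1
[520.1828996  -41.13891757 423.23450484]
```

View pics/w2.png

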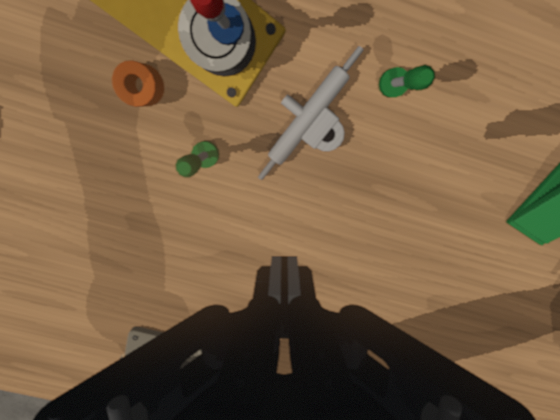

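Anvil disc at about (217,33), drift's red cap at (207,5) and its foot at (227,22). I'll place the camera more squarely over it.

```bash
python3 - <<'E'
from h import *
c=cams.get_calibration("wrist");print(ray(c,217,33,60),ray(c,227,24,68));print(toolR().round(3))
E
python3 -m creep '[[[0,-0.2,-0.3],0,1],[[0,-0.4,-0.8],0,1],[[0,-0.4,-1],0,1],[[0,-0.4,-1],0,1],[[0,-0.4,-1],0,1]]'
python3 - <<'E'
from h import *
c=cams.get_calibration("wrist");print(-np.array(c["R"]).T@c["t"])
im=cams.get_image("wrist")
cv2.imwrite("pics/w3.png",im)
print(proj(c,[565,46,60]))
E
```

```text
[565.59991567  45.93861431  60.        ] [575.49017695  36.00161911  68.        ]
[[-0.001  0.291 -0.957]
 [-0.001 -0.957 -0.291]
 [-1.     0.001  0.001]]
clock: 2.85
eef_pos: [521.5, 0.9, 280.7]
tool_rot: [0.31, 1.569, -2.536]
force: [0.1, -0.2, -0.2]
width: -0.3
[603.24613643  25.71156054 423.11048033]
(np.float64(257.7221841116428), np.float64(130.33911111764633))
```

View pics/w3.png

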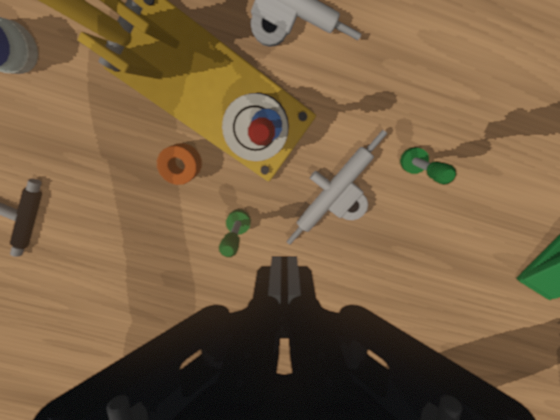

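Run:
```python
from h import *
a=cv2.imread("pics/w3.png")[80:180,205:315];b=cv2.imread("pics/w2.png")[0:90,165:275]
cv2.imwrite("pics/c3.png",np.hstack([cv2.resize(a,(396,360),interpolation=2),cv2.resize(b,(396,324),interpolation=2)[:,:] if 0 else cv2.copyMakeBorder(cv2.resize(b,(396,324),interpolation=2),0,36,0,0,0)]))
```

```text
(no output)
```

View pics/c3.png

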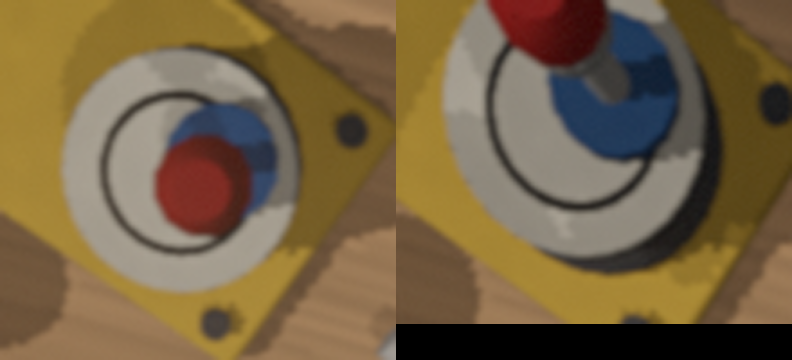

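```bash
cat >> h.py <<'E'
from scipy.optimize import least_squares
def circ(P,r):
    f=lambda q:np.hypot(P[:,0]-q[0],P[:,1]-q[1])-r
    s=least_squares(f,P.mean(0),loss='soft_l1',f_scale=1.);return s.x,np.sqrt((f(s.x)**2).mean())
def cont(m):
    cs,_=cv2.findContours(m,cv2.RETR_EXTERNAL,cv2.CHAIN_APPROX_NONE);return max(cs,key=cv2.contourArea)[:,0,:]
def measure(im,c,g=(566,46),verbose=True):
    hsv=cv2.cvtColor(im,cv2.COLOR_BGR2HSV);H,S,V=[hsv[...,i].astype(int) for i in range(3)]
    u,v=proj(c,[g[0],g[1],60]);pr=c["fx"]*55/np.linalg.norm(np.array(c["R"])@[g[0],g[1],60]+c["t"])
    roi=np.zeros(H.shape,np.uint8);cv2.circle(roi,(int(u),int(v)),int(pr),255,-1)
    blue=((H>95)&(H<130)&(S>90)&(V>40)&(roi>0)).astype(np.uint8)*255
    red=(((H<8)|(H>172))&(S>130)).astype(np.uint8)
    white=((S<60)&(V>110)&(roi>0)).astype(np.uint8)*255
    white=cv2.morphologyEx(white,cv2.MORPH_OPEN,np.ones((3,3)))
    h=cv2.convexHull(cont(white))[:,0,:].astype(float)
    # densify hull points lying on the white contour itself
    P=np.array([ray(c,x,y,60)[:2] for x,y in h]);a,ea=circ(P,38.)
    near=cv2.dilate(red|((S<60)&(V<110)&(roi>0)).astype(np.uint8),np.ones((5,5)))
    cb=cont(blue);B0=np.array([ray(c,x,y,70)[:2] for x,y in cb])
    k=near[cb[:,1],cb[:,0]]==0;B=B0[k];hb=cv2.convexHull(cb)[:,0,:]
    on=np.array([abs(cv2.pointPolygonTest(hb.astype(np.int32).reshape(-1,1,2),(float(x),float(y)),True))<1.2 for x,y in cb])
    B=B0[k&on];b,eb=circ(B,18.)
    if verbose:print("anvil",a.round(1),"rms",ea.round(2),"foot",b.round(1),"rms",eb.round(2),len(B),"off",(b-a).round(1))
    return a,b
E
cp pics/w3.png /tmp
python3 - <<'E'
from h import *
from cell import cams
c=cams.get_calibration("wrist");measure(cv2.imread("pics/w3.png"),c)
ct=cams.get_calibration("top");cs=cams.get_calibration("scene")
for n,cc in(("top",ct),("scene",cs)):
    try:measure(cv2.imread(f"pics/{n}0.png"),cc)
    except Exception as e:print(n,e)
im=cv2.imread("pics/w3.png");hsv=cv2.cvtColor(im,cv2.COLOR_BGR2HSV)
for p in[(205+215//3.6,80+60//3.6)]:pass
for x,y in[(240,140),(282,130),(270,113),(262,130),(240,150)]:print(hsv[y,x])
E
```

```text
h.py:14: RuntimeWarning: Mean of empty slice.
  s=least_squares(f,P.mean(0),loss='soft_l1',f_scale=1.);return s.x,np.sqrt((f(s.x)**2).mean())
  ret = um.true_divide(
Traceback (most recent call last):
  File "h.py", line 32, in measure
    B=B0[k&on];b,eb=circ(B,18.)
                    ~~~~^^^^^^^
  File "h.py", line 14, in circ
    s=least_squares(f,P.mean(0),loss='soft_l1',f_scale=1.);return s.x,np.sqrt((f(s.x)**2).mean())
ValueError: Initial guess is outside of provided bounds
```

```bash
sed -i 's/near=cv2.dilate(.*/near=cv2.dilate(red,np.ones((5,5)))/' h.py
python3 - <<'E'
from h import *
c=cams.get_calibration("wrist");measure(cv2.imread("pics/w3.png"),c)
for n in("top","scene"):
    try:measure(cv2.imread(f"pics/{n}0.png"),cams.get_calibration(n))
    except Exception as e:print(n,e)
im=cv2.imread("pics/w3.png");hsv=cv2.cvtColor(im,cv2.COLOR_BGR2HSV)
for x,y in[(240,140),(285,130),(270,112),(262,130),(280,123)]:print(hsv[y,x])
print(hsv[100:150:5,235:300:8])if 0 else 0
E
```

```text
anvil [566.3  49.7] rms 0.82 foot [572.7  39.2] rms 1.11 49 off [  6.3 -10.5]
top max() iterable argument is empty
anvil [564.9  49.7] rms 2.14 foot [571.4  42.4] rms 1.24 10 off [ 6.4 -7.3]
[ 19  35 152]
[ 19  38 115]
[108 131 103]
[  3 184 126]
[111 100  69]
```

The offset is about (+6.4,-10.5) mm, agreeing between the wrist and scene views. The tool stays vertical, so the hand's body would overhang the 102 mm drift. I need to know the open hand's outline to pick a safe contact point, so I'll work that out from the first wrist picture.

Run:
```python
from h import *
R=np.array([[ 0.29250736, -0.95626078, -0.00218264],[-0.90309686, -0.27699424,  0.32816194],[-0.31441297, -0.09401865, -0.94461896]]);t=np.array([-648.97329046,  -41.84289566,  382.01467155])
T=Ro.from_euler('xyz',[-1.56066364,1.56893376,1.87876384]).as_matrix();p=np.array([190.588,-620.786,230.405])
o=T.T@(-R.T@t-p);print("cam in tool",o.round(1))
for zz in(-11,0,11):
  print("plane tz",zz)
  for u,v in[(185,270),(197,270),(197,300),(183,345),(155,310),(120,335),(75,335),(50,345),(35,370),(10,410),(190,400),(235,372),(335,372),(372,270),(388,270),(440,330),(490,335),(520,350),(545,390)]:
    d=T.T@R.T@np.array([(u-283.92)/303.476,(v-208.47)/303.476,1]);s=(zz-o[2])/d[2];print((u,v),(o+s*d)[:2].round(0),end=' ')
  print()
cv2.imwrite("pics/w0c.png",cv2.resize(cv2.convertScaleAbs(cv2.imread("pics/wrist0.png")[240:420],alpha=2.5),(800,257)))
```

```text
cam in tool [-142.8    0.2  -85.2]
plane tz -11
(185, 270) [-17. -46.] (197, 270) [-17. -41.] (197, 300) [-40. -35.] (183, 345) [-64. -33.] (155, 310) [-47. -49.] (120, 335) [-60. -55.] (75, 335) [-60. -71.] (50, 345) [-64. -76.] (35, 370) [-74. -73.] (10, 410) [-86. -70.] (190, 400) [-84. -25.] (235, 372) [-75. -14.] (335, 372) [-75.  15.] (372, 270) [-18.  42.] (388, 270) [-18.  49.] (440, 330) [-57.  54.] (490, 335) [-60.  70.] (520, 350) [-66.  75.] (545, 390) [-81.  71.] 
plane tz 0
(185, 270) [  1. -53.] (197, 270) [  1. -47.] (197, 300) [-25. -40.] (183, 345) [-53. -38.] (155, 310) [-32. -56.] (120, 335) [-47. -64.] (75, 335) [-47. -81.] (50, 345) [-53. -87.] (35, 370) [-64. -84.] (10, 410) [-78. -80.] (190, 400) [-75. -28.] (235, 372) [-65. -16.] (335, 372) [-65.  17.] (372, 270) [ 1. 48.] (388, 270) [ 1. 56.] (440, 330) [-45.  62.] (490, 335) [-48.  80.] (520, 350) [-55.  86.] (545, 390) [-71.  82.] 
plane tz 11
(185, 270) [ 20. -60.] (197, 270) [ 20. -53.] (197, 300) [-10. -45.] (183, 345) [-41. -42.] (155, 310) [-18. -63.] (120, 335) [-35. -72.] (75, 335) [-35. -92.] (50, 345) [-41. -98.] (35, 370) [-54. -95.] (10, 410) [-70. -91.] (190, 400) [-66. -32.] (235, 372) [-55. -18.] (335, 372) [-55.  19.] (372, 270) [20. 54.] (388, 270) [20. 64.] (440, 330) [-32.  70.] (490, 335) [-35.  90.] (520, 350) [-44.  97.] (545, 390) [-62.  93.]
```

View pics/w0c.png

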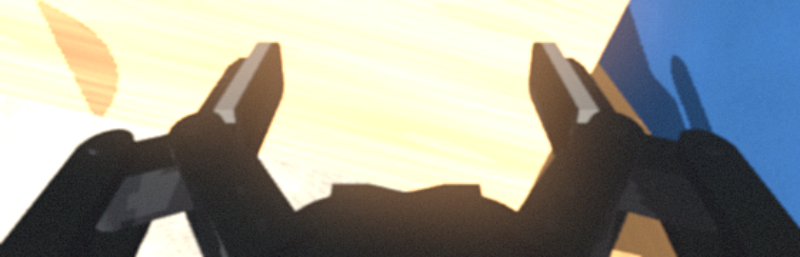

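```bash
python3 - <<'E'
from h import *
c=cams.get_calibration("wrist")
for u,v in[(237,222),(415,160),(341,190),(300,10),(130,20),(180,163)]:print((u,v),ray(c,u,v,8).round(0)[:2])
print(readout.read_state()["qpos"].round(2))
E
python3 -m creep '[[[0,0.1,-0.2],-0.19,0],[[0,0.2,-0.6],-0.38,0],[[0,0.37,-1],-0.57,0],[[0,0.37,-1],-0.76,0],[[0,0.37,-1],-0.95,0],[[0,0.37,-1],-1,0],[[0,0.37,-1],-1,0]]'
python3 - <<'E'
from h import *
print(toolR().round(3),readout.read_state()["qpos"].round(2))
E
```

```text
(237, 222) [424.  44.]
(415, 160) [ 583. -168.]
(341, 190) [514. -86.]
(300, 10) [707.  37.]
(130, 20) [638. 228.]
(180, 163) [486. 140.]
[ 0.11  0.39 -0.23  1.8   0.11  0.96 -1.44]
clock: 3.6
eef_pos: [627.5, -5.1, 281.2]
tool_rot: [-0.325, 1.569, -2.386]
force: [-0.3, -0.2, 0.2]
width: 84.9
[[-0.001  0.882 -0.471]
 [-0.001 -0.471 -0.882]
 [-1.    -0.001  0.002]] [ 0.21  0.57 -0.41  1.51  0.25  1.11 -0.74]
```

```bash
python3 -m creep '[[[0.2,0.11,-0.13],-0.19,0],[[0.4,0.11,-0.13],-0.38,0],[[0.6,0.11,-0.13],-0.57,0],[[0.6,0.11,-0.13],-0.76,0],[[0.6,0.11,-0.13],-0.76,0]]'
python3 - <<'E'
from h import *
print(toolR().round(3))
c=cams.get_calibration("wrist");im=cams.get_image("wrist");cv2.imwrite("pics/w4.png",im);measure(im,c)
cv2.imwrite("pics/s4.png",cams.get_image("scene"))
E
```

```text
clock: 4.1
eef_pos: [643.3, 2.0, 220.6]
tool_rot: [-1.349, 1.569, -2.812]
force: [0.3, -0.7, 1.2]
width: 85.4
[[-0.002  0.994  0.107]
 [-0.001  0.107 -0.994]
 [-1.    -0.002  0.   ]]
anvil [566.5  49.5] rms 0.71 foot [573.7  35.9] rms 1.25 66 off [  7.2 -13.6]
```

View pics/w4.png

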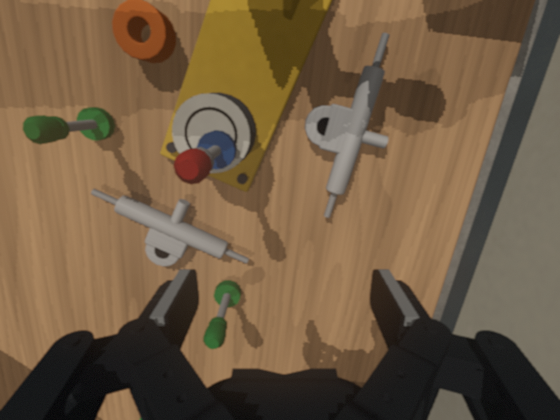

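View pics/s4.png

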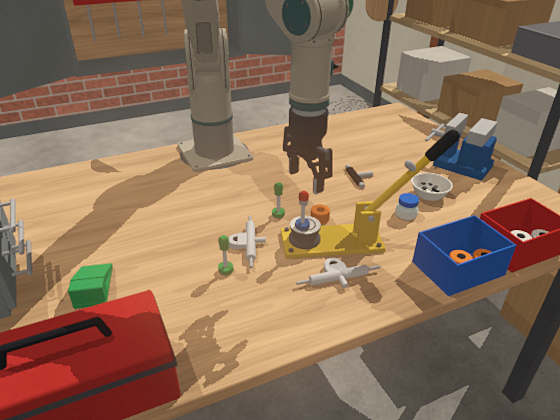

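```bash
cat >> h.py <<'E'
def crop(im,c,a,b,name,h=45,k=6):
    o=im.copy();u,v=map(int,proj(c,[a[0],a[1],60]));s=cv2.resize(im[max(v-h,0):v+h,max(u-h,0):u+h],None,fx=k,fy=k,interpolation=2)
    u0,v0=max(u-h,0),max(v-h,0)
    th=np.linspace(0,2*np.pi,60)
    for q,r,z,col in((a,38,60,(0,255,255)),(a,23,60,(0,255,0)),(b,18,76,(255,255,0)),(b,18,64,(255,0,255))):
        P=np.array([[(np.array(proj(c,[q[0]+r*np.cos(t),q[1]+r*np.sin(t),z]))-[u0,v0]+.5)*k] for t in th]);cv2.polylines(s,[P.astype(np.int32)],True,col,1)
    cv2.imwrite(name,s)
E
python3 - <<'E'
from h import *
c=cams.get_calibration("wrist");im=cv2.imread("pics/w4.png")
a,b=measure(im,c);crop(im,c,a,b,"pics/c4.png")
E
```

```text
anvil [567.7  50.4] rms 0.65 foot [574.9  36.6] rms 1.22 66 off [  7.2 -13.7]
```

View pics/c4.png

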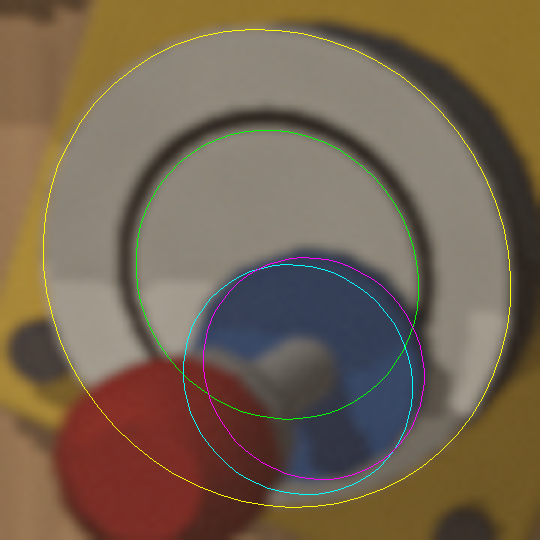

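```bash
python3 - <<'E'
s=open('h.py').read()
s=s.replace("near=cv2.dilate(red,np.ones((5,5)))","near=cv2.dilate(red,np.ones((11,11)))")
s=s.replace("B=B0[k&on];b,eb=circ(B,18.)","""sel=cb[k&on];B=sel
    Q=[np.array([ray(c,x,y,z)[:2] for x,y in sel]) for z in(76,64)]
    f=lambda q:np.minimum(*[np.hypot(*(q_-q).T)-18 for q_ in Q])
    r_=least_squares(f,Q[0].mean(0),loss='soft_l1',f_scale=.5);b=r_.x;eb=np.sqrt((f(b)**2).mean())""")
open('h.py','w').write(s)
E
python3 - <<'E'
from h import *
c=cams.get_calibration("wrist");im=cv2.imread("pics/w4.png")
a,b=measure(im,c);crop(im,c,a,b,"pics/c5.png")
measure(cv2.imread("pics/scene0.png"),cams.get_calibration("scene"))
E
```

```text
anvil [567.7  50.4] rms 0.65 foot [573.7  36. ] rms 1.24 62 off [  6.  -14.4]
anvil [564.9  49.7] rms 2.14 foot [579.   38.3] rms 1.23 10 off [ 14.1 -11.4]
```

View pics/c5.png

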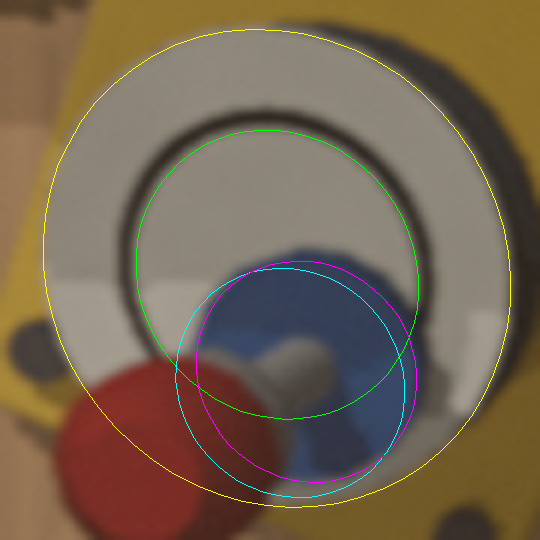

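```bash
sed -i 's/(H>95)&(H<130)&(S>90)&(V>40)/(H>98)\&(H<130)\&(S>75)\&(V>20)/' h.py
python3 - <<'E'
from h import *
c=cams.get_calibration("wrist");im=cv2.imread("pics/w4.png")
a,b=measure(im,c);crop(im,c,a,b,"pics/c6.png")
hsv=cv2.cvtColor(im,cv2.COLOR_BGR2HSV)
for y in range(122,172,4):print(y,' '.join("%d/%d/%d"%tuple(hsv[y,x]) for x in range(192,246,5)))
E
```

```text
anvil [567.7  50.4] rms 0.65 foot [573.8  36.5] rms 1.2 64 off [  6.1 -13.9]
122 18/36/143 19/34/141 21/35/140 18/36/141 20/36/141 19/34/142 19/34/142 19/34/142 16/60/55 19/34/142 20/36/142
126 20/36/140 21/34/141 19/34/142 20/36/141 17/34/142 21/34/142 19/34/143 19/34/142 18/41/113 19/35/137 19/34/141
130 18/36/141 18/36/141 21/34/141 19/34/142 19/28/128 120/3/98 18/27/125 20/36/143 19/35/137 20/40/116 19/35/140
134 18/36/143 20/36/141 21/31/133 110/91/87 110/100/87 110/100/87 110/102/85 115/20/77 19/34/142 19/40/103 19/35/140
138 19/32/165 20/33/161 111/88/87 110/98/86 110/99/88 110/98/86 110/100/87 110/104/86 17/19/96 18/42/104 19/35/140
142 19/33/164 19/25/145 111/98/86 112/94/87 111/97/87 110/101/86 110/101/86 111/99/85 112/84/70 17/40/121 20/35/144
146 20/33/154 112/25/110 111/90/99 110/110/102 120/12/105 10/8/94 111/98/86 111/99/85 110/101/88 19/36/121 21/33/145
150 3/182/118 3/174/110 6/79/103 15/27/93 14/28/99 14/36/78 111/93/85 110/113/95 108/112/100 18/44/86 20/34/151
154 3/177/121 4/178/110 3/167/98 7/68/86 13/41/75 14/40/71 111/87/79 110/111/101 109/114/98 16/43/88 19/33/160
158 2/176/123 3/174/110 3/165/96 4/159/82 13/43/71 115/68/68 113/80/73 110/111/99 111/105/95 17/41/99 17/37/110
162 3/174/123 3/171/106 5/161/92 4/156/80 13/53/68 114/71/72 115/68/68 110/113/95 18/37/103 19/39/111 20/169/113
166 3/178/122 3/174/113 5/163/89 4/149/77 173/46/67 114/81/76 115/68/68 15/26/98 17/48/112 20/166/114 20/167/113
170 2/178/123 3/179/120 6/156/80 6/156/72 16/41/106 16/30/109 18/41/112 19/96/112 20/169/113 20/167/113 20/166/112
```

View pics/c6.png

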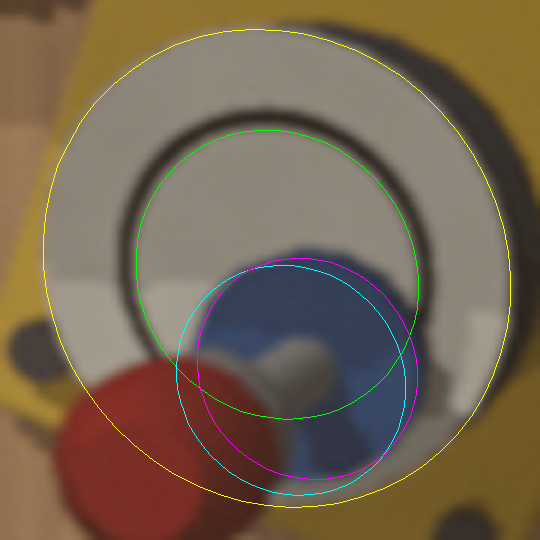

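```bash
sed -i 's/np.ones((11,11))/np.ones((17,17))/; s/(S>75)/(S>55)/' h.py
python3 - <<'E'
from h import *
import re
c=cams.get_calibration("wrist");im=cv2.imread("pics/w4.png")
src=open('h.py').read()
for r in(17.2,17.5,18):
    open('h.py','w').write(re.sub(r"T\)-1[78][.\d]*",f"T)-{r}",src));import importlib,h;importlib.reload(h)
    a,b=h.measure(im,c);
    h.measure(cv2.imread("pics/scene0.png"),cams.get_calibration("scene"))
    if r==17.5:h.crop(im,c,a,b,"pics/c7.png")
E
sed -i 's/T)-18/T)-17.5/' h.py; grep -c "T)-17.5" h.py
```

```text
anvil [567.7  50.4] rms 0.65 foot [574.8  37.6] rms 0.6 67 off [  7.1 -12.7]
anvil [564.9  49.7] rms 2.14 foot [586.4  52.7] rms 5.97 18 off [21.5  3. ]
anvil [567.7  50.4] rms 0.65 foot [574.5  37.4] rms 0.76 67 off [  6.8 -13. ]
anvil [564.9  49.7] rms 2.14 foot [586.6  53.1] rms 5.97 18 off [21.7  3.4]
anvil [567.7  50.4] rms 0.65 foot [574.  37.] rms 1.03 67 off [  6.3 -13.4]
anvil [564.9  49.7] rms 2.14 foot [586.8  53.5] rms 6.02 18 off [21.9  3.8]
1
```

View pics/c7.png

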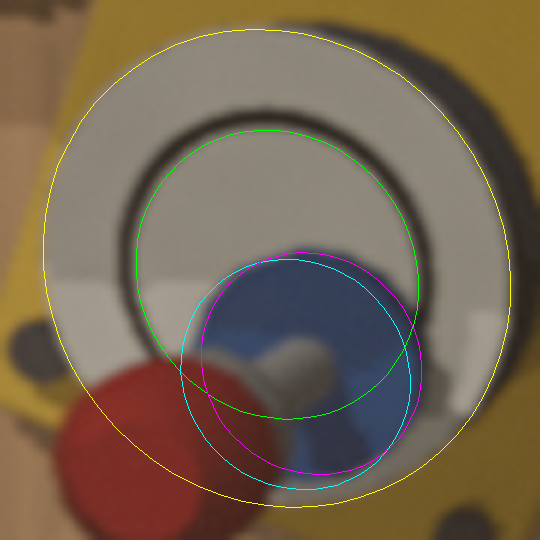

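```bash
python3 -m creep '[[[0.4,0.03,0.02],0,0],[[0.8,0.03,0.02],0,0],[[1,0.03,0.02],0,0],[[1,0.03,0.02],0,0]]'
python3 -m creep '[[[0.3,0,0],0,0],[[0.6,0,0],0,0],[[0.68,0,0],0,0],[[0.68,0,0],0,0]]'
python3 - <<'E'
from h import *
c=cams.get_calibration("wrist");im=cams.get_image("wrist");cv2.imwrite("pics/w8.png",im)
cv2.imwrite("pics/s8.png",cv2.resize(cams.get_image("scene")[120:280,220:420],None,fx=3,fy=3,interpolation=2))
try:
    a,b=measure(im,c)
except Exception as e:print(e)
E
```

```text
clock: 4.6
eef_pos: [645.4, 1.1, 118.8]
tool_rot: [-1.437, 1.565, -2.901]
force: [0.5, 0.7, -0.3]
width: 85.4
clock: 5.0
eef_pos: [647.6, 1.9, 53.8]
tool_rot: [-0.465, 1.57, -1.928]
force: [-0.9, -0.3, 0.9]
width: 85.6
anvil [566.1  49.6] rms 5.85 foot [574.6  37.7] rms 0.63 205 off [  8.5 -12. ]
```

View pics/w8.png

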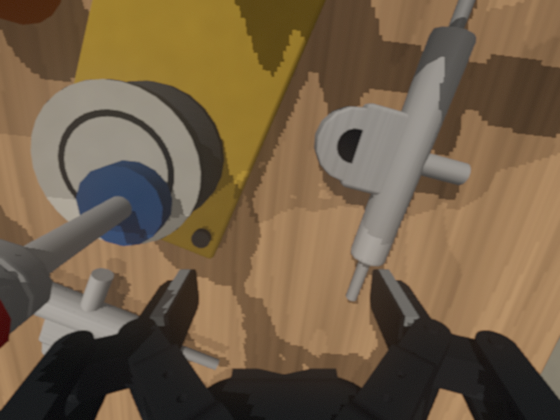

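View pics/s8.png

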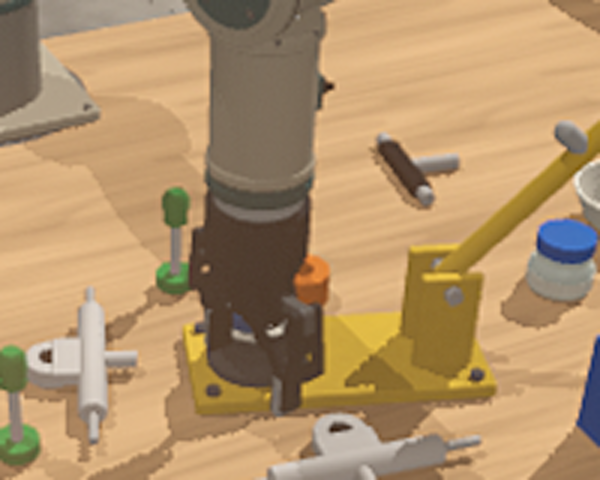

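The wrist picture now shows the foot free of occlusion at about (124,202), with the ring at (117,152) and the pushing finger's tip at (185,270). Next I close to a few mm from the foot.

```bash
python3 -m creep '[[[0.02,-0.02,-0.02],0,0],[[0.04,-0.04,-0.05],0,0],[[0.04,-0.07,-0.09],0,0],[[0.04,-0.11,-0.12],0,0],[[0.04,-0.11,-0.12],0,0]]'
cat >> h.py <<'E'
def look(tag):
    s=readout.read_state();print(s["eef_pos"].round(1),s["force"].round(1))
    c=cams.get_calibration("wrist");im=cams.get_image("wrist");cv2.imwrite(f"pics/w{tag}.png",im)
    try:
        a,b=measure(im,c)
        T=toolR();q=T.T@(np.array([b[0],b[1],70])-s["eef_pos"]);A=np.array([567.,50.2]);d=T.T@np.array([*(A-b),0])
        print("foot in tool y,z",q[1:].round(1),"to go tool y,z",d[1:].round(1),"dist",np.hypot(*(A-b)).round(1))
    except Exception as e:print(e)
    return im,c
E
python3 -c "
from h import *
look('9')"
```

```text
clock: 5.6
eef_pos: [634.4, 13.6, 49.5]
tool_rot: [-2.129, 1.57, 2.694]
force: [-0.1, -0.9, 0.7]
width: 85.5
[634.4  13.6  49.5] [-0.1 -0.9  0.7]
anvil [566.1  49.4] rms 8.79 foot [574.5  37.7] rms 0.56 205 off [  8.4 -11.7]
foot in tool y,z [-56.9 -30.5] to go tool y,z [ -6.1 -13.3] dist 14.6
```

View pics/w9.png

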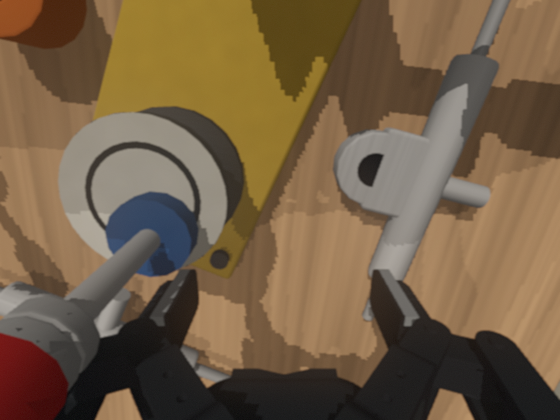

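```bash
python3 -m creep '[[[0,-0.005,-0.01],0,0],[[0,-0.01,-0.02],0,0],[[0,-0.015,-0.03],0,0],[[0,-0.02,-0.04],0,0],[[0,-0.025,-0.05],0,0],[[0,-0.03,-0.06],0,0],[[0,-0.03,-0.06],0,0]]'
python3 -c "
from h import *
look('10')"
```

```text
clock: 6.35
eef_pos: [631.6, 18.3, 49.3]
tool_rot: [0.006, 1.571, -1.455]
force: [-0.1, -1.1, -0.1]
width: 85.1
[631.6  18.3  49.3] [-0.1 -1.1 -0.1]
anvil [566.3  49.5] rms 7.74 foot [573.3  39.6] rms 0.5 213 off [ 7.1 -9.9]
foot in tool y,z [-55.6 -27.6] to go tool y,z [ -5.1 -11.2] dist 12.3
```

View pics/w10.png

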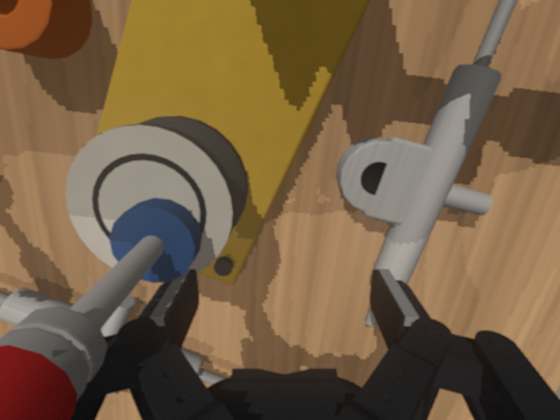

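The foot slid 2.3 mm along the wanted line and still stands upright. I continue in small pushes.

```bash
python3 -m creep '[[[0,-0.004,-0.01],0,0],[[0,-0.008,-0.02],0,0],[[0,-0.012,-0.03],0,0],[[0,-0.016,-0.04],0,0],[[0,-0.02,-0.045],0,0],[[0,-0.02,-0.045],0,0]]'
python3 -c "
from h import *
look('11')"
```

```text
clock: 7.0
eef_pos: [629.1, 22.8, 49.3]
tool_rot: [-2.96, 1.571, 1.862]
force: [-0.6, -1.0, -0.5]
width: 85.3
[629.1  22.8  49.3] [-0.6 -1.  -0.5]
anvil [566.2  49.4] rms 8.39 foot [570.8  44.2] rms 0.49 214 off [ 4.7 -5.3]
foot in tool y,z [-55.6 -27.6] to go tool y,z [-3.1 -6.4] dist 7.2
```

View pics/w11.png

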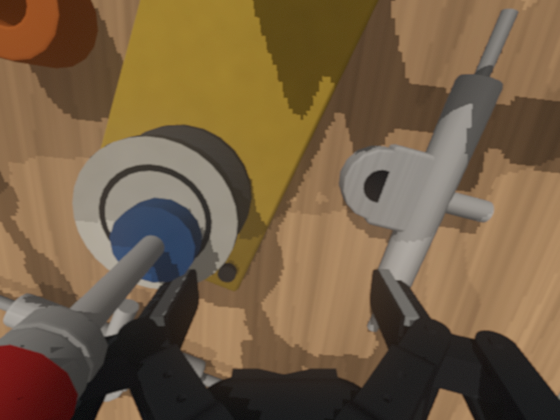

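Tracking 1:1. Before the last push, I measure the centre from the ring itself.

```bash
cat >> h.py <<'E'
def ring(im,c,a0=(567.,50.2),b=None):
    V=cv2.cvtColor(im,cv2.COLOR_BGR2HSV)[...,2].astype(int)
    ys,xs=np.mgrid[0:420,0:560];P=[];bh=cv2.morphologyEx(V.astype(np.uint8),cv2.MORPH_BLACKHAT,np.ones((13,13)))
    for y,x in zip(*np.where((V<85)&(bh>35))):
        p=ray(c,x,y,60)[:2];r=np.hypot(*(p-np.array(a0)))
        if 21<r<28 and (b is None or np.hypot(*(ray(c,x,y,68)[:2]-b))>22): P.append(p)
    P=np.array(P);q,e=circ(P,24.5);t=np.degrees(np.arctan2(*(P-q).T[::-1]));print("ring",q.round(1),"rms",e.round(2),len(P),"angles",np.histogram(t,8,(-180,180))[0]);return q
E
python3 - <<'E'
from h import *
im=cv2.imread("pics/w11.png");c=cams.get_calibration("wrist")
q=ring(im,c,b=np.array([570.8,44.2]));crop(im,c,q,np.array([570.8,44.2]),"pics/c11.png",h=90,k=4)
E
```

```text
ring [566.2  49.8] rms 0.66 975 angles [ 85   0   0  41 209 227 227 186]
```

View pics/c11.png

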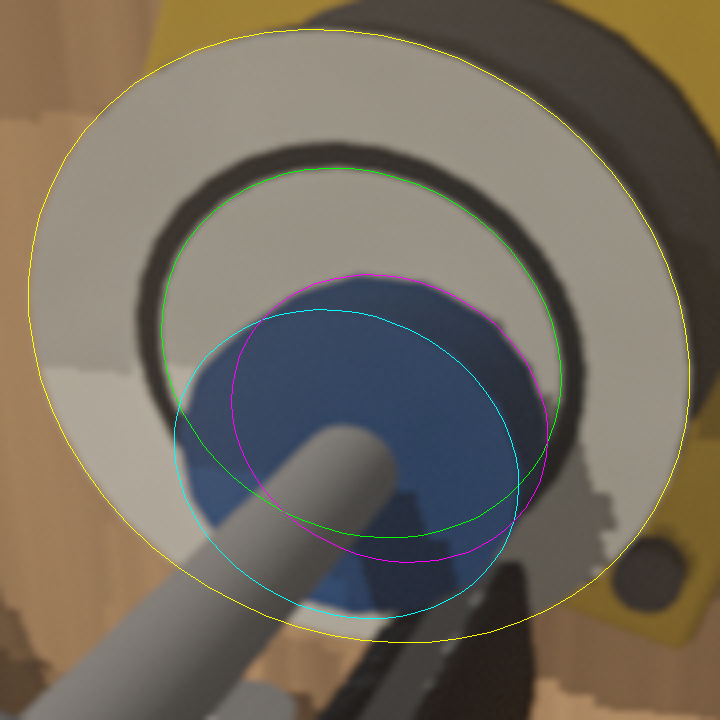

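The ring fit gives the centre as (566.2, 49.8) and the overlay matches. About 7 mm remain, so I push 4.5 mm of it.

```bash
python3 -m creep '[[[0,-0.006,-0.01],0,0],[[0,-0.012,-0.018],0,0],[[0,-0.018,-0.026],0,0],[[0,-0.026,-0.036],0,0],[[0,-0.026,-0.036],0,0]]'
python3 -c "
from h import *
im,c=look('12');ring(im,c)"
```

```text
clock: 7.55
eef_pos: [626.0, 26.1, 49.3]
tool_rot: [-1.987, 1.571, 2.834]
force: [0.8, -0.4, -0.4]
width: 85.4
[626.   26.1  49.3] [ 0.8 -0.4 -0.4]
anvil [566.   49.3] rms 9.09 foot [568.5  47.8] rms 0.5 211 off [ 2.5 -1.5]
foot in tool y,z [-54.7 -27.9] to go tool y,z [-1.3 -2.5] dist 2.8
ring [566.2  49.7] rms 0.78 1144 angles [ 43   0  76 184 204 222 221 194]
```

```bash
python3 -m creep '[[[0,-0.006,-0.008],0,0],[[0,-0.012,-0.014],0,0],[[0,-0.018,-0.02],0,0],[[0,-0.018,-0.02],0,0]]'
python3 -c "
from h import *
im,c=look('13');q=ring(im,c);a,b=measure(im,c);crop(im,c,q,b,'pics/c13.png',h=90,k=4)"
```

```text
clock: 8.0
eef_pos: [624.0, 27.8, 49.3]
tool_rot: [-2.071, 1.571, 2.751]
force: [0.5, -1.8, 0.2]
width: 85.1
[624.   27.8  49.3] [ 0.5 -1.8  0.2]
anvil [566.1  49.5] rms 8.4 foot [567.3  49.8] rms 0.5 217 off [1.2 0.3]
foot in tool y,z [-54.  -28.1] to go tool y,z [-0.3 -0.4] dist 0.5
ring [566.2  49.7] rms 0.69 1091 angles [ 12   0  86 174 200 219 222 178]
anvil [566.1  49.5] rms 8.4 foot [567.3  49.8] rms 0.5 217 off [1.2 0.3]
```

View pics/c13.png

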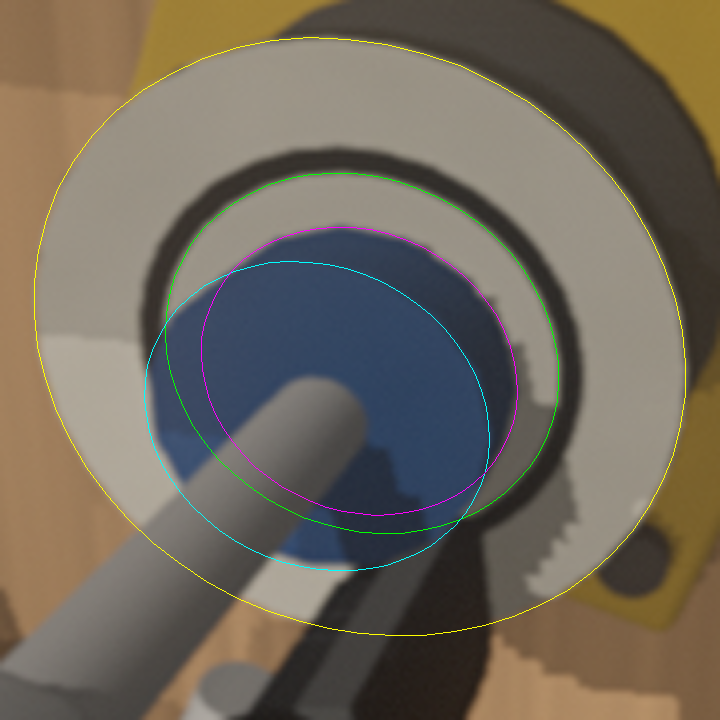

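The foot (z=64 circle) lies inside the ring, about 1 mm off centre. I back off the way I came, rise and check from another view.

```bash
python3 -m creep '[[[0,0.01,0.02],0,0],[[0,0.04,0.08],0,0],[[0,0.1,0.2],0,0],[[0,0.15,0.3],0,0],[[0,0.15,0.3],0,0]]'
python3 -m creep '[[[-0.4,0,0],0,0],[[-0.8,0,0],0,0],[[-1,0,0],0,0],[[-1,0,0],0,0],[[-1,0,0],0,0]]'
python3 -m creep '[[[-0.3,0,0.1],0,0],[[-0.6,0,0.2],0,0],[[-0.6,0,0.3],0,0],[[-0.6,0,0.3],0,0],[[-0.6,0,0.3],0,0]]'
python3 -c "
from h import *
im,c=look('14');a,b=measure(im,c);q=ring(im,c,b=b);crop(im,c,q,b,'pics/c14.png',h=45,k=6)
s=cams.get_image('scene');cs=cams.get_calibration('scene')
cv2.imwrite('pics/s14.png',cv2.resize(s[170:280,240:400],None,fx=4,fy=4,interpolation=2))
cv2.imwrite('pics/t14.png',cv2.resize(cams.get_image('top')[140:230,180:340],None,fx=4,fy=4,interpolation=2))"
```

```text
clock: 8.55
eef_pos: [643.7, -4.1, 49.1]
tool_rot: [0.448, 1.569, -1.018]
force: [0.3, 0.3, 1.0]
width: 85.1
clock: 9.05
eef_pos: [642.2, -0.7, 149.4]
tool_rot: [0.684, 1.571, -0.777]
force: [-0.1, -0.5, 0.3]
width: 85.6
clock: 9.55
eef_pos: [644.3, -30.5, 207.3]
tool_rot: [-1.735, 1.567, 3.087]
force: [0.1, 0.4, -0.8]
width: 85.6
[644.3 -30.5 207.3] [ 0.1  0.4 -0.8]
anvil [566.2  49.8] rms 2.15 foot [565.8  50.2] rms 0.65 74 off [-0.4  0.5]
foot in tool y,z [-68.7 -88.8] to go tool y,z [1.2 0.2] dist 1.2
anvil [566.2  49.8] rms 2.15 foot [565.8  50.2] rms 0.65 74 off [-0.4  0.5]
ring [566.2  50.1] rms 0.63 319 angles [ 6 39 53 49 51 59 54  8]
```

View pics/c14.png

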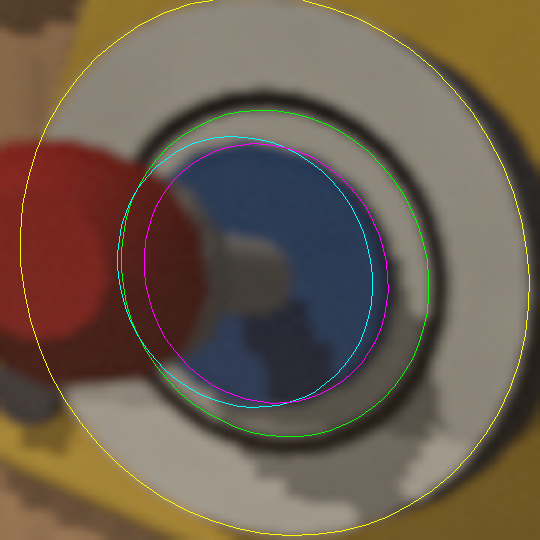

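View pics/s14.png

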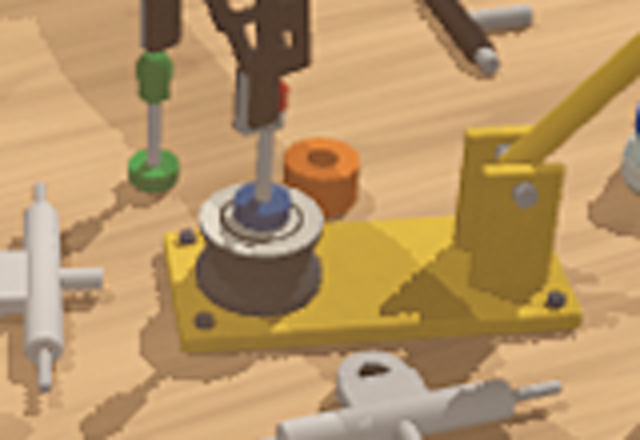

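View pics/t14.png

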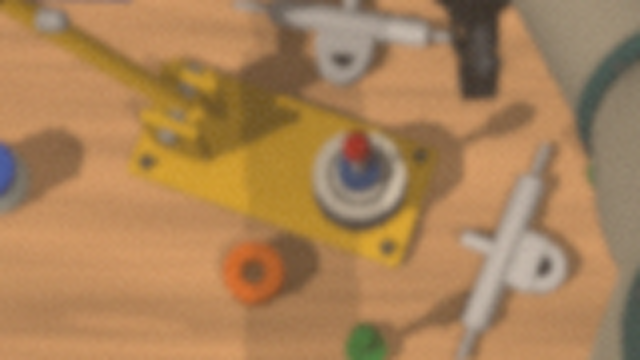

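The foot is fully inside the ring in all three views, upright, and the hand is clear, so I hand in.

```bash
python3 -c "
from cell import order,readout
print(readout.read_state()['force'].round(1));print(order.finish_job())"
```

```text
[ 0.3 -0.2  0.3]
the job is handed in; nothing more can be done
None
```

The drift now stands inside the black ring and the job is handed in at about 9.7 s. I pushed its blue foot about 14 mm in four slow steps with the outer corner of one open finger. I then backed off the way I came and rose clear.

- **Position:** the last wrist view put the foot at (565.8, 50.2) and the ring at (566.2, 50.1), about 0.4 mm apart. The view just before backing off gave about 1.1 mm, and the foot fit may be up to 1–1.5 mm out. Both are well inside the 5 mm limit.
- **Other views:** the scene and top pictures show the drift upright, the foot inside the ring and the bystanders in view unmoved by eye. I did not measure the bystanders' positions. The wrist force read near zero before handing in.
- **Checks that disagreed:**
  - The first foot fits differed by 2–3 mm where the cap hid part of the foot. I corrected the fit and used views with the foot unhidden.
  - In the close views the fit to the anvil's white disc was poor (5.9–9.1 mm rms) because a hanger got into the mask. I used the ring fit there instead (0.6–0.8 mm rms).
  - The early scene-view foot fits were also unreliable, and I did not use them.

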